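Swap vacuum battery packs at the charger

TASK

Put the cordless vacuum's drained battery pack, which stands on the counter, on charge first: set it down fully home, flat and square in the charger's empty bay and let go of it so that both its side catches spring out and lock. Then squeeze the two side catches of the charged pack in the other bay together, draw it straight up and finish holding it by its pinched catches, upright and still, a good 10 cm clear above the charger, ready to hand over. Do not disturb the mug, chalk, vacuum or dart stand.

Things in the scene. Friction and masses are not known exactly. Their poses are not given: they have to be found in the camera images.
- drained_pack: The drained battery pack, standing on the counter to one side of the charger: vacuum battery, 340 g, the same either way round. Black plug 36 (x) x 60 (y) mm, 45 mm tall, foot stepped in 2 mm; above it a grey head 40 (x) x 64 (y) mm, from 45 to 100 mm above the foot. Origin: centre of the foot; z up, x the pinching direction, y the long side
- drained_pack_grip (a point): Point on that pack's axis, 76 mm above the foot, midway between its two black catch buttons, one on the middle of each broad side (+x, -x): each 26 mm wide (y), 60 to 92 mm above the foot, standing out 9 mm from the head. 58 mm across both buttons, 44 mm when both are pinched fully in. Axes as the pack's
- drained_pack_catch_a (a joint): Catch on that pack's +x side: 0 out, 0.007 (m) fully in; its spring pushes back with 2.4 N at first, 6.6 N fully in. One rigid piece: the button, and low on the plug a hook 14 to 22 mm above the foot, 16 mm wide, flat on top, bevelled below, which stands out 6 mm from the plug's side and moves in with the button
- drained_pack_catch_b (a joint): Catch on that pack's -x side: 0 out, 0.007 (m) fully in; its spring pushes back with 2.4 N at first, 6.6 N fully in. One rigid piece: the button, and low on the plug a hook 14 to 22 mm above the foot, 16 mm wide, flat on top, bevelled below, which stands out 6 mm from the plug's side and moves in with the button
- charged_pack: The charged battery pack, standing locked in the charger's full bay: vacuum battery, 340 g, the same either way round. Black plug 36 (x) x 60 (y) mm, 45 mm tall, foot stepped in 2 mm; above it a grey head 40 (x) x 64 (y) mm, from 45 to 100 mm above the foot. Origin: centre of the foot; z up, x the pinching direction, y the long side
- charged_pack_grip (a point): Point on that pack's axis, 76 mm above the foot, midway between its two black catch buttons, one on the middle of each broad side (+x, -x): each 26 mm wide (y), 60 to 92 mm above the foot, standing out 9 mm from the head. 58 mm across both buttons, 44 mm when both are pinched fully in. Axes as the pack's
- charged_pack_catch_a (a joint): Catch on that pack's +x side: 0 out, 0.007 (m) fully in; its spring pushes back with 2.4 N at first, 6.6 N fully in. One rigid piece: the button, and low on the plug a hook 14 to 22 mm above the foot, 16 mm wide, flat on top, bevelled below, which stands out 6 mm from the plug's side and moves in with the button
- charged_pack_catch_b (a joint): Catch on that pack's -x side: 0 out, 0.007 (m) fully in; its spring pushes back with 2.4 N at first, 6.6 N fully in. One rigid piece: the button, and low on the plug a hook 14 to 22 mm above the foot, 16 mm wide, flat on top, bevelled below, which stands out 6 mm from the plug's side and moves in with the button
- free_bay_seat (a point): Centre of the pocket floor of the charger's empty bay, 10 mm above the counter; z up, x and y as those of a pack standing in it. Pocket 39 (x) x 63 (y) mm, with a 4 mm bevel at its mouth; rim 42 mm above this floor; bay 66 (x) x 88 (y) mm outside
- free_bay_rim (a point): Centre of the mouth of the charger's empty bay, level with its rim, 52 mm above the counter. Below, both x walls are undercut from 9 to 24 mm above the pocket floor: there a seated pack's hooks spring out 4.5 mm under the wall's lip and lock it. It goes in or out freely only with both catches pinched in by 5 mm or more
- full_bay_seat (a point): Centre of the pocket floor of the charger's full bay, where the charged pack stands, 10 mm above the counter; z up, x and y as those of a pack standing in it. Pocket 39 (x) x 63 (y) mm, with a 4 mm bevel at its mouth; rim 42 mm above this floor; bay 66 (x) x 88 (y) mm outside
- full_bay_rim (a point): Centre of the mouth of the charger's full bay, where the charged pack stands, level with its rim, 52 mm above the counter. Below, both x walls are undercut from 9 to 24 mm above the pocket floor: there a seated pack's hooks spring out 4.5 mm under the wall's lip and lock it. It goes in or out freely only with both catches pinched in by 5 mm or more
- charger: two-bay battery charger fixed to the counter, black chassis 190 mm long (y) with two grey bays side by side, 90 mm apart (45 mm either side of the origin along y); behind them (+x, from 37 to 73 mm) an electronics hump 38 mm tall. Origin: on the counter, midway between the bays; z up. Which of the two bays is free varies
- mug: bystander: white mug, 82 mm wide with a handle, 95 mm tall, loose on the counter at the other side of the charger from the drained pack; origin under its centre
- chalk: bystander: cube of cue chalk, 22.5 mm, loose on the counter between robot and charger; origin under its centre
- vacuum: bystander: white cordless hand vacuum, about 350 mm long (x) and 90 mm wide (y), 127 mm tall to the top of its handle, lying on the left of the counter; origin under its middle, nozzle to +x
- dart_stand: bystander: wooden dart stand 110 (x) x 55 (y) x 28 mm with three upright darts, 127 mm tall overall, on the right of the counter; origin under its centre
Not all that is in view belongs to the job. Leave any blue or red look-alike of the drained_pack alone.

How it is judged:
On the way, in this order (a step that is already met when the one before it is completed fails the run):
1. the drained pack is seated flat in the free bay, let go, both its catches sprung out (horizontal distance between drained_pack and free_bay_seat below 0.004 m and z of drained_pack in the frame of free_bay_seat between -0.003 and 0.003 m and angle between drained_pack's own z axis and vertical below 0.06 rad and angle between the y axis of drained_pack and the y axis of free_bay_seat, either way round below 0.09 rad and value of joint each of drained_pack_catch_a, drained_pack_catch_b below 0.002 m and contact force between the fingers and drained_pack below 0.2 N), for 0.2 s.
2. the charged pack is drawn up out of its bay with both catches pinched in (value of joint each of charged_pack_catch_a, charged_pack_catch_b above 0.005 m and contact force between the fingers and charged_pack above 5 N and z of charged_pack in the frame of full_bay_seat above 0.055 m), for 0.2 s.
At the end, for the whole second after the job is handed in: Drained pack in the free bay: foot within 3 mm of the floor, 4 mm of centre, tilt under 0.06, yaw 0.09 rad, catches out (under 2 mm), fingers off. Charged pack held with both catches over 5 mm in, over 5 N, foot over 130 mm above the counter, tilt under 0.25 rad, still, touching nothing else (all of step 1 and value of joint each of charged_pack_catch_a, charged_pack_catch_b above 0.005 m and contact force between the fingers and charged_pack above 5 N and height (world z) of charged_pack above 0.13 m and angle between charged_pack's own z axis and vertical below 0.25 rad and linear speed of charged_pack below 0.05 m/s and contact force between charged_pack and drained_pack below 0.2 N and contact force between charged_pack and charger below 0.2 N); the arm keeps its last pose, push and grip.
It fails at once if the mug is moved by more than 30 mm (distance of mug from where it was at the start of the episode above 0.03 m).
It fails at once if the chalk is moved by more than 30 mm (distance of chalk from where it was at the start of the episode above 0.03 m).
It fails at once if the vacuum is moved by more than 30 mm (distance of vacuum from where it was at the start of the episode above 0.03 m).
It fails at once if the dart stand is moved by more than 30 mm (distance of dart_stand from where it was at the start of the episode above 0.03 m).
It fails at once if the charged pack is taken out before the drained one is in the free bay (distance of charged_pack from where it was at the start of the episode above 0.02 m and distance between drained_pack and free_bay_seat above 0.02 m).
It also fails if it takes over 56 s, if anything falls off the work surface, if the arm or the gripper's body presses on something with over 40 N, if the wrist force passes 120 N, or if a joint passes its speed limit or range.

ROBOT

A 6-joint arm with a two-finger parallel gripper is mounted at the origin on the work surface. World frame = base frame: x ahead of the robot, y to its left, z up, the work surface at z = 0. Lengths are in m, angles in rad, forces in N, time in s.
With the tool pointing down it reaches from about 0.35 to 0.725 m from the base axis. Payload 4.3 kg.
Tool frame: the origin (TCP) lies on the centre line of the jaws, within the pads' length; the fingertips stand 8 mm ahead of it and the grasp point (between the pads) lies 11 mm behind it; z points along the fingers, y is the line along which they close (so a half turn about z gives the same grasp; the last joint's range is limited). The gripper opens to 85 mm and grips with 20 to 120 N. Pads are 22 mm wide; open, the fingers measure 114 mm over their backs; the gripper's body (76 mm by 85 mm) begins 54 mm behind the grasp point. The pads swing forward as they close: fully open they stand 13 mm farther back than shut.
Start: joints at [1.058, 0.377, 0.081, 1.274, 0, 1.46], TCP at [0.225, 0.529, 0.239] pointing down, gripper open.
Joint ranges: [-2.72, 2.72], [-0.84, 1.66], [-1.02, 1.22], [-1.77, 2.12], [-1.37, 1.28], [-3.14, 3.14]. Speed limits (rad/s): [2.57, 2.57, 3.14, 3.14, 3.14, 3.14].

INTERFACE

Orientations are given as a 3x3 rotation matrix whose columns are the frame's x, y, z axes.
In Python, from bench import arm, vision, job gives the robot as it stands.
- The arm moves only by the shell command python3 -m handwheel 'ROWS' [FORCE]. ROWS is JSON, one flat list of numbers, 5 for each row, row after row: the shift along the world's x, y, z as a fraction of full scale, then the turn about the world's z as a fraction of full scale, then the opening, from 0 (shut) to 1 (fully open). A call has 1 to 20 rows; each row shifts and turns the commanded pose from where the row before left it; what a row does not reach is not made up. Full scale, the value 1, is 0.6 m for a shift and pi rad for a turn. A row lasts 1/12 s, in which the tool goes at most 41.7 mm and 7.16 degrees, less where a joint would pass 70% of its speed; a pose out of reach is approached as far as the arm can. A call with a number of a shift or a turn outside -1 to 1 is refused whole. A call with a gripper value outside its range is refused whole. The fingers move at their own pace and stop on an object; FORCE is the grip in N (left out, the last holds). Time passes only in rows, so rows that do not move let the fingers close. It gives the time, the measured TCP pose, the force, the opening and the grip force at its end, in the units of the state.
- arm.observe(): the state, without advancing time (a new reading comes with each control period).
- vision.read_camera(name): name is "scene" or "side" or "wrist"; returns a dict with "img" (480x640x3 uint8, red, green, blue), "range_z" (480x640 float32, m along the optical axis (not along the pixel's ray), 0 where there is no reading), "camera_matrix" (3x3 intrinsics, pixels), "rvec" (rotation vector, rad) and "tvec" (3), from world to camera coordinates, as OpenCV has them; the wrist camera has in their place "mount" (4x4, takes a point from camera to tool coordinates, whose origin is the TCP and whose axes are the flange's). Camera axes: x right, y down, z forward; pixel columns grow to the right and rows downward; lengths in m; the calibration is good to about 2 mm. A picture is of the moment at which its call begins: read the wrist's pose just before it.
- job.sign_off(): hands the job in; it is judged then, once.
Trained networks look in a picture, given as the dict that the camera call returned (one of the last four; its "shot" number tells which), for a name from the list of things; names that differ only in an ending like _2 or _b are one class to them, and where a whole thing is asked for, a point or a joint stands for the part that bears it (a point fixed in the world has none). Each returns a list of dicts, best first, with "conf" (0 to 1); they miss things now and then, are a little off and sometimes report something else, mostly with a low value. They report only what shows in the picture. A call takes as long as a camera call. They do not tell look-alikes from the thing itself.
- vision.cut_out(label, picture): "region" (480x640 bool, what is visible of it) and "bbox" ([centre column, centre row, width, height] in pixels, round what is visible of it).
The state is a dict: "clock": time; "q": joint angles; "qvel": joint speeds; "effort": joint torques, N m; "eef_pos": TCP position; "orientation": TCP orientation; "contact_force": force on the tool from outside, world axes, zero at the start; "ft_torque": the same for the moment, N m; "opening": finger opening in m; "grasp_force": force on a finger pad.
Only numpy, scipy, OpenCV 4.12 (cv2) and the standard library are available. Lean on these libraries where they do the work, as an engineer would, in place of code of your own. Each camera call takes 0.05 s, during which the arm holds its last target. There are 200 camera calls.

## Working session

There is one attempt and no reset: what is moved stays moved. The work goes in short steps, Python scripts to look and compute and a shell command to move; the robot and the scene stay as the last step left them, time stands still between calls to the robot, and variables do not carry over. Pictures are saved under pics/ and viewed, at most 10 in all, crops included, and the job is handed in when it is done.

```bash
mkdir -p pics
cat > h.py <<'E'
import numpy as np, cv2
from bench import arm, vision, job
def cloud(p, T=None):
    z=p["range_z"]; K=p["camera_matrix"]; v,u=np.mgrid[:480,:640]
    c=np.stack([(u-K[0,2])/K[0,0]*z,(v-K[1,2])/K[1,1]*z,z],-1)
    if "rvec" in p:
        R=cv2.Rodrigues(np.array(p["rvec"],float))[0]; return (c-np.array(p["tvec"]).ravel())@R
    M=np.array(p["mount"]); c=c@M[:3,:3].T+M[:3,3]
    s=T; return c@np.array(s["orientation"]).T+np.array(s["eef_pos"])
def save(p,n): cv2.imwrite("pics/"+n,p["img"][:,:,::-1])
E
python3 - <<'E'
from h import *
s=arm.observe(); print({k:np.round(v,3).tolist() for k,v in s.items()})
for n in ["scene","side"]:
    p=vision.read_camera(n); save(p,n+"0.png"); W=cloud(p)
    for l in ["drained_pack","charged_pack","charger","free_bay_seat","mug","chalk","vacuum","dart_stand"]:
        try:
            for d in vision.cut_out(l,p)[:3]:
                m=d["region"]&(p["range_z"]>0); w=W[m]
                print(n,l,round(d["conf"],2),np.round(d["bbox"]),np.round(np.percentile(w,[2,50,98],axis=0),3).tolist() if len(w) else 0)
        except Exception as e: print(l,e)
E
```

```text
{'clock': 0.0, 'q': [1.058, 0.378, 0.08, 1.274, -0.0, 1.46], 'qvel': [-0.0, 0.001, 0.0, 0.0, 0.001, 0.0], 'effort': [-0.001, -46.36, 26.988, 0.021, -0.0, -0.0], 'eef_pos': [0.225, 0.528, 0.238], 'orientation': [[-0.92, 0.392, -0.001], [0.392, 0.92, -0.002], [0.0, -0.002, -1.0]], 'contact_force': [-0.23, 0.037, -0.738], 'ft_torque': [-0.007, -0.006, -0.045], 'grasp_force': 0.0, 'opening': 0.085}
scene drained_pack 0.66 [441. 298.  36.  38.] [[0.362, 0.287, 0.009], [0.398, 0.321, 0.093], [0.42, 0.351, 0.104]]
scene drained_pack 0.64 [355. 352.  36.  42.] [[0.582, 0.248, 0.015], [0.618, 0.279, 0.098], [0.644, 0.301, 0.104]]
scene drained_pack 0.6 [400. 324.  35.  38.] [[0.464, 0.262, -0.0], [0.505, 0.294, 0.095], [0.525, 0.322, 0.103]]
scene charged_pack 0.55 [293. 290.  29.  39.] [[0.601, 0.057, 0.051], [0.631, 0.094, 0.109], [0.653, 0.118, 0.114]]
scene charger 0.89 [277. 298.  74.  67.] [[0.626, -0.054, 0.002], [0.673, 0.05, 0.038], [0.703, 0.132, 0.042]]
scene charger 0.53 [293. 289.  29.  38.] [[0.601, 0.054, 0.048], [0.631, 0.092, 0.108], [0.654, 0.118, 0.114]]
scene free_bay_seat
[... 1312 characters left out ...]
6, 0.041], [0.64, 0.038, 0.057]]
side free_bay_seat 0.19 [350. 222.  25.  37.] [[0.596, 0.048, 0.004], [0.618, 0.065, 0.098], [0.693, 0.219, 0.115]]
side mug 0.97 [394. 333.  44.  52.] [[0.523, -0.354, 0.001], [0.558, -0.32, 0.059], [0.601, -0.249, 0.097]]
side chalk 0.5 [282. 304.  16.  19.] [[0.347, -0.098, -0.0], [0.361, -0.087, 0.016], [0.381, -0.045, 0.03]]
side vacuum 0.71 [267. 167. 103.  41.] [[0.365, 0.509, 0.006], [0.499, 0.526, 0.068], [0.699, 0.574, 0.122]]
side vacuum 0.48 [359. 256.  29.  37.] [[0.568, -0.054, 0.009], [0.608, -0.017, 0.042], [0.639, 0.038, 0.057]]
side dart_stand 0.88 [426. 402.  56.  63.] [[0.465, -0.534, 0.006], [0.517, -0.509, 0.029], [0.571, -0.481, 0.127]]
```

View pics/scene0.png

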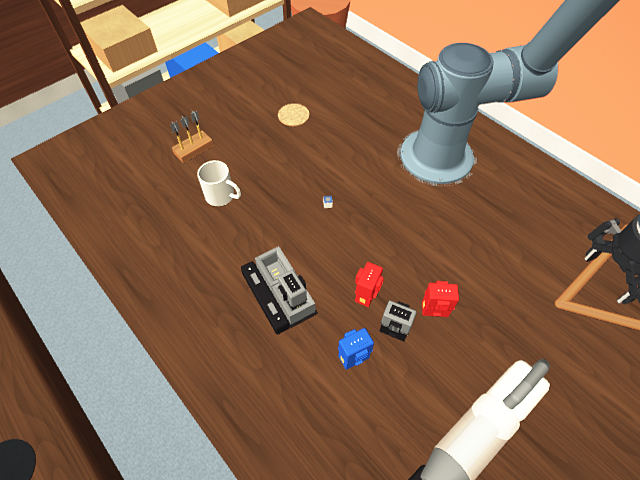

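Run:
```python
from h import *
import itertools
for n in ["scene","side"]:
    p=vision.read_camera(n); W=cloud(p)
    x,y,z=W[...,0],W[...,1],W[...,2]
    ok=p["range_z"]>0
    for nm,cx,cy in [("A",.398,.321),("B",.505,.294),("C",.618,.279),("chg",.631,.09)]:
        zr=(.096,.107) if nm!="chg" else (.106,.117)
        m=ok&(abs(x-cx)<.055)&(abs(y-cy)<.055)&(z>zr[0])&(z<zr[1])
        m2=ok&(abs(x-cx)<.055)&(abs(y-cy)<.055)&(z>.05)
        r=cv2.minAreaRect(W[m][:,:2].astype(np.float32)*1000)
        print(n,nm,m.sum(),np.round(r[0]),np.round(r[1]),round(r[2],1),"z",np.round(np.median(W[m][:,2]),4),"rgb",np.median(p["img"][m2],axis=0),np.percentile(p["img"][m2],90,axis=0))
    m=ok&(x>.55)&(x<.68)&(y>-.08)&(y<.05)&(z>.046)&(z<.058)
    r=cv2.minAreaRect(W[m][:,:2].astype(np.float32)*1000); print("bay",m.sum(),r,np.median(W[m][:,2]))
    m=ok&(x>.55)&(x<.74)&(y>-.12)&(y<.2)&(z>.03)&(z<.042)
    r=cv2.minAreaRect(W[m][:,:2].astype(np.float32)*1000); print("hump",m.sum(),r,np.median(W[m][:,2]))
    big=cv2.resize(p["img"][170:400,230:490] if n=="scene" else p["img"][170:290,220:400],None,fx=3,fy=3,interpolation=cv2.INTER_CUBIC)
    cv2.imwrite(f"pics/crop_{n}.png",big[:600,:800,::-1])
```

```text
scene A 479 [386. 317.] [43. 63.] 43.0 z 0.1005 rgb [254.  58.  54.] [255.  65.  60.]
scene B 516 [499. 290.] [45. 64.] 20.9 z 0.1005 rgb [131. 129. 121.] [197. 196. 183.]
scene C 573 [610. 275.] [47. 65.] 81.0 z 0.1003 rgb [ 58. 133. 245.] [ 62.  139.7 252. ]
scene chg 469 [628.  84.] [65. 51.] 75.8 z 0.1107 rgb [145.  145.  133.5] [196. 194. 182.]
bay 502 ((608.482177734375, 3.3456954956054688), (106.42304992675781, 66.56290435791016), 78.8427963256836) 0.05223644881003274
hump 1254 ((641.86865234375, 33.111000061035156), (190.92172241210938, 103.27894592285156), 82.30818939208984) 0.038200368507746336
side A 180 [384. 312.] [55. 66.] 39.1 z 0.1012 rgb [233.  50.  35.] [246.   61.   39.7]
side B 179 [497. 286.] [52. 66.] 31.7 z 0.1014 rgb [122. 110.  99.] [160. 152. 138.]
side C 172 [609. 269.] [55. 64.] 72.5 z 0.1017 rgb [ 63. 100. 185.] [ 80. 129. 231.]
side chg 206 [623.  83.] [67. 49.] 88.8 z 0.1111 rgb [127. 124. 114.] [165.  161.  147.4]
bay 412 ((615.5247802734375, -0.053447723388671875), (109.72309112548828, 83.57381439208984), 80.60671997070312) 0.05252719791967997
hump 607 ((635.3081665039062, 34.852943420410156), (197.66998291015625, 107.51988983154297), 78.8009033203125) 0.03827611227748609
```

View pics/crop_scene.png

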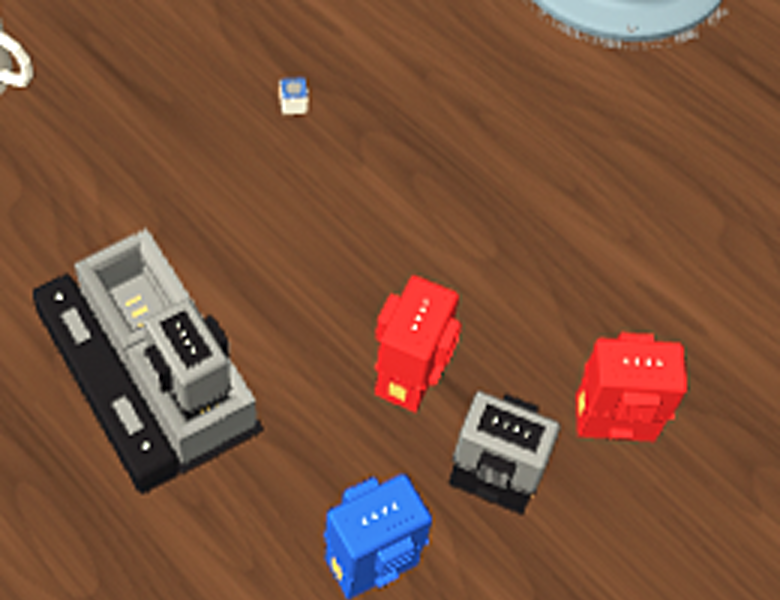

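```bash
python3 -m handwheel '[0.045,-0.04,0.012,0,1, 0.045,-0.04,0.012,0,1, 0.045,-0.04,0.012,0,1, 0.045,-0.04,0.012,0,1, 0.045,-0.04,0.012,0,1, 0.045,-0.04,0.012,0,1, 0.045,-0.04,0.012,0,1, 0.045,-0.04,0.012,0,1, 0.045,-0.04,0.012,0,1, 0.045,-0.04,0.012,0,1, 0,0,0,0,1, 0,0,0,0,1]' 40
cat > w.py <<'E'
from h import *
import sys
s=arm.observe(); p=vision.read_camera("wrist"); save(p,sys.argv[1]); W=cloud(p,s); ok=p["range_z"]>0
o=np.array(s["orientation"]); print("tcp",np.round(s["eef_pos"],4),"tool y deg",np.degrees(np.arctan2(o[1,1],o[0,1])))
x,y,z=W[...,0],W[...,1],W[...,2]
def rect(nm,cx,cy,r,z0,z1):
    m=ok&(np.hypot(x-cx,y-cy)<r)&(z>z0)&(z<z1)
    n,lab,st,_=cv2.connectedComponentsWithStats(m.astype(np.uint8))
    if n<2: print(nm,"none"); return
    m=lab==1+np.argmax(st[1:,4]); q=W[m]
    b=cv2.minAreaRect(q[:,:2].astype(np.float32)*1000); c=cv2.boxPoints(b); e0,e1=c[1]-c[0],c[2]-c[1]
    e=e0 if np.hypot(*e0)>np.hypot(*e1) else e1
    print(nm,m.sum(),"c",np.round(b[0],1),"size",np.round(b[1],1),"long axis deg",round(np.degrees(np.arctan2(e[1],e[0]))%180,1),"z",round(float(np.median(q[:,2])),4))
E
cat > a.py <<'E'
from w import *
rect("A",.386,.317,.055,.092,.11);rect("B",.499,.29,.055,.092,.11);rect("C",.610,.275,.055,.092,.11);rect("D",.5,.19,.055,.092,.11)
rect("chg",.626,.084,.055,.104,.118);rect("bay",.608,.03,.12,.046,.058);rect("hump",.67,.03,.13,.03,.044)
E
python3 a.py w1.png
```

```text
clock: 2.0
eef_pos: [0.4969, 0.2878, 0.3114]
orientation: [[-0.919, 0.395, 0.001], [0.395, 0.919, 0.001], [-0.0, 0.001, -1.0]]
contact_force: [0.3, 1.0, -0.4]
opening: 0.0857
grasp_force: 0.0
tcp [0.4969 0.2878 0.3114] tool y deg 66.71233401826484
A 4819 c [387.2 319.4] size [52.8 64.1] long axis deg 133.6 z 0.0996
B 3667 c [495.3 288.8] size [55.3 64.2] long axis deg 113.5 z 0.0996
C 2862 c [608.5 270.8] size [51.4 63.7] long axis deg 163.5 z 0.0996
D 3508 c [478.4 182.5] size [63.8 55.3] long axis deg 22.5 z 0.0997
chg 1203 c [626.7  97.7] size [37.5 40.6] long axis deg 166.0 z 0.1097
bay 1140 c [629.9 110.4] size [35.3 67.5] long axis deg 169.2 z 0.0513
hump 1288 c [648.3 104.7] size [ 50.4 106. ] long axis deg 168.2 z 0.0375
```

View pics/w1.png

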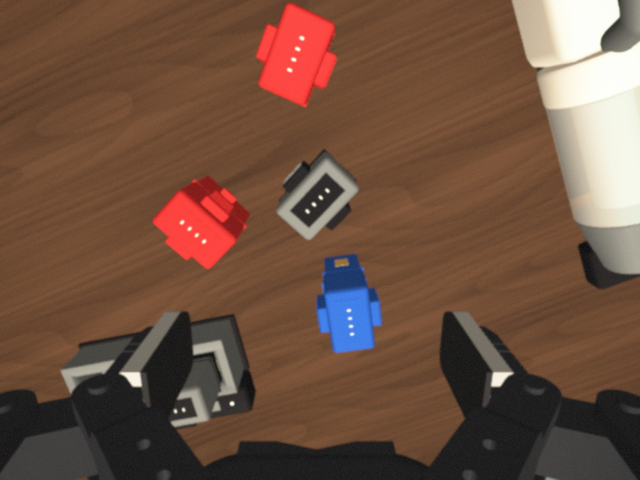

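```bash
python3 -m handwheel '[0.02,-0.05,0,-0.0343,1, 0.02,-0.05,0,-0.0343,1, 0.02,-0.05,0,-0.0343,1, 0.02,-0.05,0,-0.0343,1, 0.02,-0.05,0,-0.0343,1, 0.02,-0.05,0,-0.0343,1, 0.02,-0.05,0,-0.0343,1, 0,0,0,0,1, 0,0,0,0,1]'
cat > a.py <<'E'
from w import *
rect("B",.4953,.2888,.05,.096,.106)
rect("chg",.622,.085,.055,.106,.118);rect("bay",.608,.0,.09,.048,.058);rect("hump",.67,.03,.13,.03,.044);rect("all",.64,.04,.13,.005,.06)
E
python3 a.py w2.png
```

```text
clock: 2.8
eef_pos: [0.5791, 0.0791, 0.3108]
orientation: [[-0.402, 0.916, -0.001], [0.916, 0.402, 0.001], [0.001, -0.001, -1.0]]
contact_force: [-0.9, 0.9, 0.7]
opening: 0.0851
grasp_force: 0.0
tcp [0.5791 0.0791 0.3108] tool y deg 23.694938609562527
B none
chg 3563 c [624.3  84.3] size [63.8 40. ] long axis deg 78.5 z 0.1097
bay 3773 c [610.9  18.2] size [134.5  66.5] long axis deg 78.5 z 0.0515
hump 5146 c [669.4  29.4] size [188.7  35.8] long axis deg 78.6 z 0.0376
all 14443 c [632.9  36.8] size [188.8 110.2] long axis deg 78.5 z 0.0382
```

View pics/w2.png

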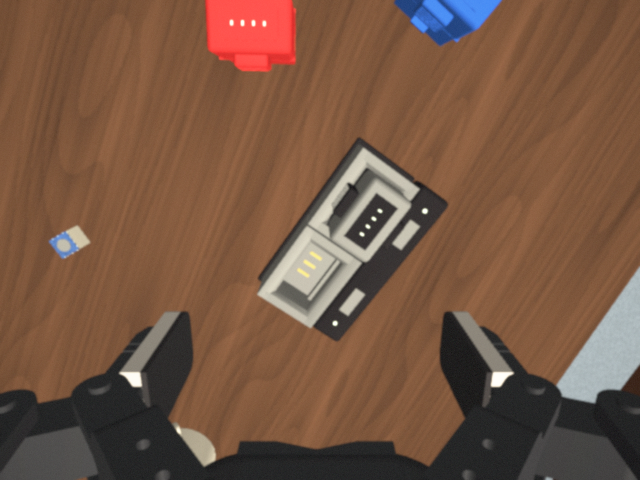

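```bash
python3 -m handwheel '[-0.0233,0.0583,-0.02,0,1, -0.0233,0.0583,-0.02,0,1, -0.0233,0.0583,-0.02,0,1, -0.0233,0.0583,-0.02,0,1, -0.0233,0.0583,-0.02,0,1, -0.0233,0.0583,-0.02,0,1, 0,0,0,0,1, 0,0,0,0,1, 0,0,0,0,1]'
python3 a.py w3.png
```

```text
clock: 3.6
eef_pos: [0.4944, 0.29, 0.2396]
orientation: [[-0.405, 0.914, 0.0], [0.914, 0.405, -0.0], [-0.0, 0.0, -1.0]]
contact_force: [0.3, -0.0, -0.4]
opening: 0.0857
grasp_force: 0.0
tcp [0.4944 0.29   0.2396] tool y deg 23.892169451883362
B 5240 c [495.1 289.5] size [39.8 63.3] long axis deg 113.5 z 0.0997
chg none
bay 37 c [592.   85.5] size [11.8  4.8] long axis deg 43.6 z 0.0513
hump 1776 c [644.7  90.5] size [ 76.2 110.2] long axis deg 172.9 z 0.0372
all 6304 c [640.2  77.5] size [107.6 109. ] long axis deg 168.8 z 0.0356
```

```bash
python3 -m handwheel '[0.001,-0.001,-0.04,-0.002,1, 0,0,-0.05,0,1, 0,0,-0.05,0,1, 0,0,-0.05,0,1, 0,0,-0.05,0,1, 0,0,-0.05,0,1, 0,0,0,0,1, 0,0,0,0,1, 0,0,0,0,0, 0,0,0,0,0, 0,0,0,0,0, 0,0,0,0,0, 0,0,0,0,0, 0,0,0,0,0, 0,0,0,0,0, 0,0,0,0,0]' 40
```

```text
clock: 4.98
eef_pos: [0.4967, 0.2884, 0.0685]
orientation: [[-0.397, 0.918, 0.003], [0.918, 0.397, 0.0], [-0.001, 0.003, -1.0]]
contact_force: [-4.8, -3.3, 13.2]
opening: 0.0406
grasp_force: 40.2
```

Run:
```python
from h import *
p=vision.read_camera("side"); i=p["img"][150:270,190:350]; a=cv2.resize(i,(800,600),interpolation=cv2.INTER_CUBIC)
cv2.imwrite("pics/s2.png",a[:,:,::-1])
s=arm.observe();print(s["contact_force"],s["ft_torque"],s["opening"],s["eef_pos"])
```

```text
[-4.21056996 -3.33197102 13.55849742] [-0.64016713  1.11199823  0.13276557] 0.040766285819048745 [0.4967479  0.28839284 0.06846129]
```

View pics/s2.png

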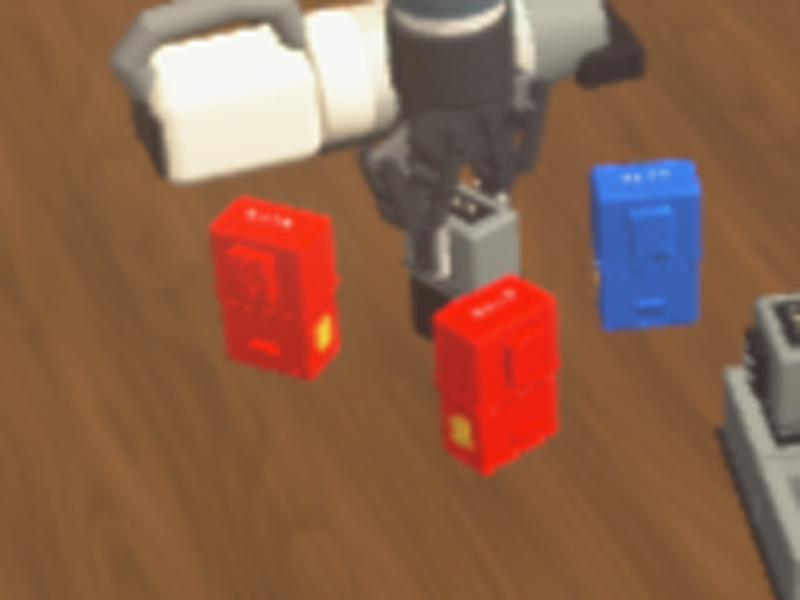

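```bash
python3 -m handwheel '[0,0,0.02,0,0, 0,0,0.04,0,0, 0,0,0.05,0,0, 0,0,0.05,0,0, 0,0,0.05,0,0, 0,0,0.03,0,0, 0,0,0,0,0, 0,0,0,0,0]'
cat > g.py <<'E'
from w import *
def held(zg):
    # points between the fingers, near the TCP, above everything else
    t=np.array(s["eef_pos"]); m=ok&(np.hypot(x-t[0],y-t[1])<.05)&(z>t[2]+.015)&(z<t[2]+.05)
    q=W[m]; print("held pts",len(q),"z pct",np.round(np.percentile(q[:,2],[5,25,50,75,95]),4))
    zt=zg; rect("top",t[0],t[1],.05,zt-.006,zt+.006)
    k=ok&(np.hypot(x-t[0],y-t[1])<.03)&(abs(z-zt)<.006); q=W[k]; A=np.c_[q[:,:2]-t[:2],np.ones(len(q))]
    c=np.linalg.lstsq(A,q[:,2],rcond=None)[0]; print("plane slope x,y, z@tcp",np.round(c,4))
held(s["eef_pos"][2]+.0315)
E
python3 g.py w4.png
```

```text
clock: 5.7
eef_pos: [0.4969, 0.2887, 0.2103]
orientation: [[-0.396, 0.918, 0.003], [0.918, 0.396, 0.001], [0.0, 0.003, -1.0]]
contact_force: [-0.3, -0.4, -4.4]
opening: 0.0402
grasp_force: 43.4
tcp [0.4969 0.2887 0.2103] tool y deg 23.34955807109103
held pts 42760 z pct [0.2334 0.2407 0.2416 0.2518 0.2594]
top 27201 c [494.6 293.6] size [67.7 57.8] long axis deg 23.7 z 0.2412
plane slope x,y, z@tcp [-0.0026 -0.0004  0.2413]
```

View pics/w4.png

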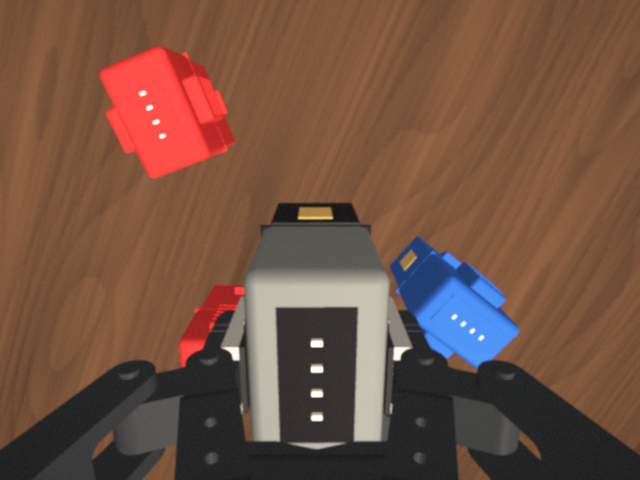

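```bash
cat > e.py <<'E'
from w import *
t=np.array(s["eef_pos"]); L=(W-t)@o   # tool frame
zt=float(sys.argv[2])
m=ok&(abs(L[...,2]+zt)<.003)&(abs(L[...,1])<.0215)&(abs(L[...,0])<.06)
q=L[m]; print("n",len(q),"x pct",np.round(np.percentile(q[:,0],[0,.5,99.5,100])*1e3,1),"y",np.round(np.percentile(q[:,1],[0,.5,50,99.5,100])*1e3,1))
for a in np.arange(-.03,.04,.01):
    k=abs(q[:,0]-a)<.002
    if k.sum()>20: print("x",round(a,2),"y lo/hi",np.round([np.percentile(q[k,1],1)*1e3,np.percentile(q[k,1],99)*1e3],1))
for a in np.arange(-.015,.016,.01):
    k=abs(q[:,1]-a)<.002; print("y",round(a,3),"x lo/hi",np.round([np.percentile(q[k,0],1)*1e3,np.percentile(q[k,0],99)*1e3],1))
E
python3 e.py w5.png .031
```

```text
tcp [0.4958 0.2882 0.2086] tool y deg 23.348554193700544
n 24558 x pct [-23.5 -21.3  33.3  34.2] y [-21.5 -21.    0.   21.2  21.5]
x -0.02 y lo/hi [-19.2  19. ]
x -0.01 y lo/hi [-20.9  20.8]
x 0.0 y lo/hi [-21.1  21.4]
x 0.01 y lo/hi [-21.1  21.1]
x 0.02 y lo/hi [-18.8  18.7]
x 0.03 y lo/hi [-18.9  18.7]
y -0.015 x lo/hi [-19.6  33.1]
y -0.005 x lo/hi [-20.7  33. ]
y 0.005 x lo/hi [-21.1  33. ]
y 0.015 x lo/hi [-19.8  32.9]
```

```bash
python3 -m handwheel '[0.0229,-0.0611,0,-0.0242,0, 0.0229,-0.0611,0,-0.0242,0, 0.0229,-0.0611,0,-0.0242,0, 0.0229,-0.0611,0,-0.0242,0, 0.0229,-0.0611,0,-0.0242,0, 0.0229,-0.0611,0,-0.0242,0, 0.0229,-0.0611,0,-0.0242,0, 0.0229,-0.0611,0,-0.0242,0, 0,0,0,0,0, 0,0,0,0,0, 0,0,0,0,0, 0,0,0,0,0]'
cat > av.py <<'E'
from h import *
P=[];A=[]
for i in range(6):
    s=arm.observe(); o=np.array(s["orientation"]); P.append(s["eef_pos"]); A.append(np.degrees(np.arctan2(o[1,1],o[0,1]))); p=vision.read_camera("wrist")
print("tcp avg",np.mean(P,0).round(4),np.std(P,0).round(4),"yaw",np.mean(A).round(2),s["contact_force"].round(1) if hasattr(s["contact_force"],"round") else s["contact_force"])
W=cloud(p,dict(s,eef_pos=np.mean(P,0))); ok=p["range_z"]>0
def b(nm,cx,cy,r,z0,z1):
    m=ok&(np.hypot(W[...,0]-cx,W[...,1]-cy)<r)&(W[...,2]>z0)&(W[...,2]<z1)
    if m.sum()>50: q=cv2.minAreaRect(W[m][:,:2].astype(np.float32)*1000); print(nm,m.sum(),np.round(q[0],1),np.round(q[1],1),round(q[2],1))
b("hump",.67,.03,.13,.033,.044); b("chg",.6243,.0843,.055,.106,.118)
save(p,"last.png")
E
python3 av.py; python3 e.py w6.png .031
```

```text
clock: 6.8
eef_pos: [0.6048, -0.0039, 0.2079]
orientation: [[0.198, 0.98, -0.003], [0.98, -0.198, 0.001], [0.0, -0.003, -1.0]]
contact_force: [-0.0, 0.4, -3.8]
opening: 0.0401
grasp_force: 43.5
tcp avg [ 0.6053 -0.0037  0.2088] [0.0003 0.0001 0.0005] yaw -11.4 [ 0.3  0.5 -3.9]
hump 12874 [634.3  36.9] [188.3 105.7] 78.4
chg 9534 [624.   84.7] [63.3 39.7] 78.3
tcp [ 0.6059 -0.0041  0.2095] tool y deg -11.424615743403196
n 24589 x pct [-23.5 -21.3  33.2  34.2] y [-21.5 -21.1  -0.2  21.2  21.5]
x -0.02 y lo/hi [-19.4  18.8]
x -0.01 y lo/hi [-20.8  20.7]
x 0.0 y lo/hi [-21.2  21.2]
x 0.01 y lo/hi [-21.1  21.2]
x 0.02 y lo/hi [-19.   18.6]
x 0.03 y lo/hi [-19.1  18.5]
y -0.015 x lo/hi [-19.5  33.1]
y -0.005 x lo/hi [-21.   33.1]
y 0.005 x lo/hi [-21.3  33. ]
y 0.015 x lo/hi [-19.7  33. ]
```

```bash
python3 -m handwheel '[0.0007,-0.0017,-0.02,0,0, 0,0,-0.04,0,0, 0,0,-0.04,0,0, 0,0,-0.03,0,0, 0,0,-0.02,0,0, 0,0,-0.01,0,0, 0,0,0,0,0, 0,0,0,0,0]'
```

```text
clock: 7.82
eef_pos: [0.6065, -0.0059, 0.1137]
orientation: [[0.199, 0.98, 0.0], [0.98, -0.199, -0.0], [0.0, 0.0, -1.0]]
contact_force: [0.7, 0.0, -4.0]
opening: 0.0402
grasp_force: 43.5
```

No contact yet; foot about 7 mm inside the mouth. Continuing down.

```bash
python3 -m handwheel '[0,0,-0.012,0,0, 0,0,-0.012,0,0, 0,0,-0.01,0,0, 0,0,-0.008,0,0, 0,0,-0.006,0,0, 0,0,-0.004,0,0, 0,0,0,0,0]'
```

```text
clock: 8.4
eef_pos: [0.606, -0.0059, 0.0813]
orientation: [[0.199, 0.98, -0.001], [0.98, -0.199, 0.0], [-0.0, -0.001, -1.0]]
contact_force: [-0.4, 0.1, -3.7]
opening: 0.0396
grasp_force: 43.5
```

```bash
python3 -m handwheel '[0,0,-0.0025,0,0, 0,0,-0.0025,0,0, 0,0,-0.001,0,0, 0,0,0,0,0, 0,0,0,0,0]'
```

```text
clock: 8.82
eef_pos: [0.6067, -0.006, 0.0788]
orientation: [[0.199, 0.98, 0.001], [0.98, -0.199, -0.0], [0.0, 0.001, -1.0]]
contact_force: [0.1, -0.1, -3.8]
opening: 0.0403
grasp_force: 43.6
```

```bash
python3 -m handwheel '[0,0,-0.0017,0,0, 0,0,-0.0017,0,0, 0,0,0,0,0, 0,0,0,0,0]'; python3 av.py
```

```text
clock: 9.15
eef_pos: [0.6068, -0.006, 0.0787]
orientation: [[0.199, 0.98, 0.002], [0.98, -0.199, -0.0], [-0.0, 0.002, -1.0]]
contact_force: [-4.9, 0.9, 9.2]
opening: 0.0403
grasp_force: 45.3
tcp avg [ 0.6067 -0.006   0.0787] [0. 0. 0.] yaw -11.5 [-5.2 -0.6  9.3]
hump 27198 [632.3  23.6] [158.7 105.6] 78.4
chg 27589 [622.   71.8] [37.1 39.8] 78.3
```

```bash
python3 -m handwheel '[0,0,0,0,0.65, 0,0,0,0,0.8, 0,0,0,0,1, 0,0,0,0,1, 0,0,0,0,1, 0,0,0,0,1, 0,0,0,0,1, 0,0,0.03,0,1, 0,0,0.04,0,1, 0,0,0.05,0,1, 0,0,0.05,0,1, 0,0,0.05,0,1, 0,0,0.03,0,1, 0,0,0,0,1, 0,0,0,0,1, 0,0,0,0,1]'
cat > c.py <<'E'
from w import *
rect("drained",.6062,-.0038,.05,.104,.118); rect("chg",.6243,.0843,.05,.106,.118)
for nm,cx,cy in [("d",.6062,-.0038),("c",.6243,.0843)]:
    k=ok&(np.hypot(x-cx,y-cy)<.018)&(z>.1); q=W[k]; c=np.linalg.lstsq(np.c_[q[:,:2]-[cx,cy],np.ones(len(q))],q[:,2],rcond=None)[0]; print(nm,"slopes,z",c.round(4))
    ax=np.array([np.cos(np.radians(-11.5)),np.sin(np.radians(-11.5))]); d=(W[...,:2]-[cx,cy]); u=d@ax; v=d@np.array([-ax[1],ax[0]])
    for sg in (1,-1):
        k=ok&(abs(v)<.011)&(u*sg>.021)&(u*sg<.034)&(z>.085)&(z<.106); print(" button",sg,k.sum(),"reach",np.round(np.percentile(u[k]*sg*1e3,[50,98]),1) if k.sum() else "")
E
python3 c.py w7.png
```

```text
clock: 10.78
eef_pos: [0.606, -0.006, 0.2255]
orientation: [[0.199, 0.98, -0.001], [0.98, -0.199, 0.0], [-0.0, -0.001, -1.0]]
contact_force: [-0.5, 1.4, -0.0]
opening: 0.0852
grasp_force: 0.0
tcp [ 0.606  -0.006   0.2255] tool y deg -11.505042440341258
drained 6320 c [606.3  -4. ] size [63.4 40.1] long axis deg 78.3 z 0.1097
chg 8506 c [624.4  84.4] size [63.3 39.9] long axis deg 78.4 z 0.1096
d slopes,z [1.6767 8.1363 0.1874]
 button 1 439 reach [25.1 29.6]
 button -1 425 reach [24.9 29.3]
c slopes,z [ 2.7e-03 -1.0e-04  1.1e-01]
 button 1 579 reach [25.1 29.5]
 button -1 572 reach [25.  29.2]
```

View pics/w7.png

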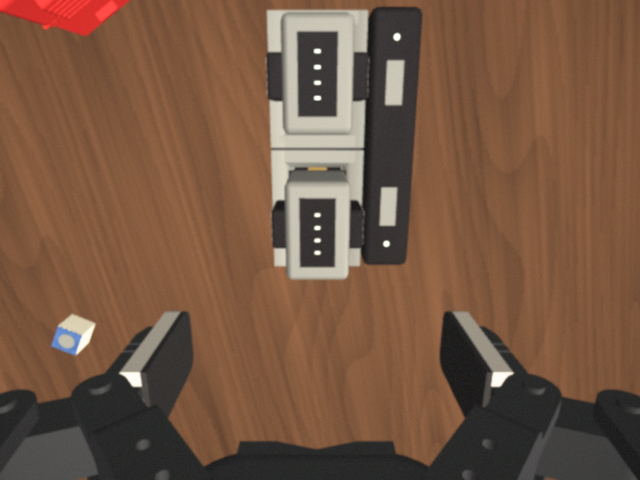

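```bash
python3 -m handwheel '[0.0077,0.0377,0,0,1, 0.0077,0.0377,0,0,1, 0.0077,0.0377,0,0,1, 0.0077,0.0377,0,0,1, 0,0,0,0,1, 0,0,-0.05,0,1, 0,0,-0.05,0,1, 0,0,-0.05,0,1, 0,0,-0.05,0,1, 0,0,-0.04,0,1, 0,0,-0.01,0,1, 0,0,0,0,1, 0,0,0,0,1]' 40
```

```text
clock: 11.92
eef_pos: [0.6247, 0.0842, 0.0766]
orientation: [[0.2, 0.98, -0.001], [0.98, -0.2, -0.0], [-0.0, -0.001, -1.0]]
contact_force: [0.4, 0.9, 0.8]
opening: 0.085
grasp_force: 0.0
```

```bash
python3 -m handwheel '[0,0,0,0,0, 0,0,0,0,0, 0,0,0,0,0, 0,0,0,0,0, 0,0,0,0,0, 0,0,0,0,0, 0,0,0,0,0, 0,0,0,0,0, 0,0,0.005,0,0, 0,0,0.005,0,0, 0,0,0.005,0,0, 0,0,0.005,0,0]'
```

```text
clock: 12.92
eef_pos: [0.6246, 0.0844, 0.0882]
orientation: [[0.199, 0.98, -0.001], [0.98, -0.199, -0.0], [-0.0, -0.001, -1.0]]
contact_force: [0.7, -0.2, -4.1]
opening: 0.0403
grasp_force: 41.5
```

```bash
python3 -m handwheel '[0,0,0.01,0,0, 0,0,0.015,0,0, 0,0,0.02,0,0, 0,0,0.03,0,0, 0,0,0.04,0,0, 0,0,0.04,0,0, 0,0,0.04,0,0, 0,0,0.04,0,0, 0,0,0.03,0,0, 0,0,0.015,0,0, 0,0,0,0,0, 0,0,0,0,0, 0,0,0,0,0, 0,0,0,0,0, 0,0,0,0,0]'
cat >> c.py <<'E'
p=vision.read_camera("side"); cv2.imwrite("pics/s9.png",cv2.resize(p["img"][130:310,270:510],(800,600),interpolation=cv2.INTER_CUBIC)[:,:,::-1])
print(arm.observe()["contact_force"])
E
python3 e.py w8.png .031; python3 c.py w9.png
```

```text
clock: 14.17
eef_pos: [0.6241, 0.0844, 0.2548]
orientation: [[0.199, 0.98, -0.003], [0.98, -0.199, -0.0], [-0.001, -0.003, -1.0]]
contact_force: [-0.1, 0.6, -3.8]
opening: 0.0403
grasp_force: 41.5
tcp [0.6241 0.0844 0.2548] tool y deg -11.506255103701655
n 22979 x pct [-24.5 -21.8  31.1  31.9] y [-21.5 -21.   -0.2  21.2  21.5]
x -0.02 y lo/hi [-18.9  18.3]
x -0.01 y lo/hi [-20.9  21. ]
x 0.0 y lo/hi [-21.   21.3]
x 0.01 y lo/hi [-21.1  21.2]
x 0.02 y lo/hi [-18.9  18.2]
x 0.03 y lo/hi [-18.2  17.9]
y -0.015 x lo/hi [-20.4  30.9]
y -0.005 x lo/hi [-21.4  30.8]
y 0.005 x lo/hi [-21.6  30.9]
y 0.015 x lo/hi [-20.5  30.6]
tcp [0.6243 0.0844 0.2551] tool y deg -11.504248783243478
drained none
chg none
d slopes,z [0. 0. 0.]
 button 1 0 reach 
 button -1 0 reach 
c slopes,z [0.2006 1.1069 0.2935]
 button 1 0 reach 
 button -1 0 reach 
[-0.1920181   0.33821088 -3.84169853]
```

View pics/s9.png

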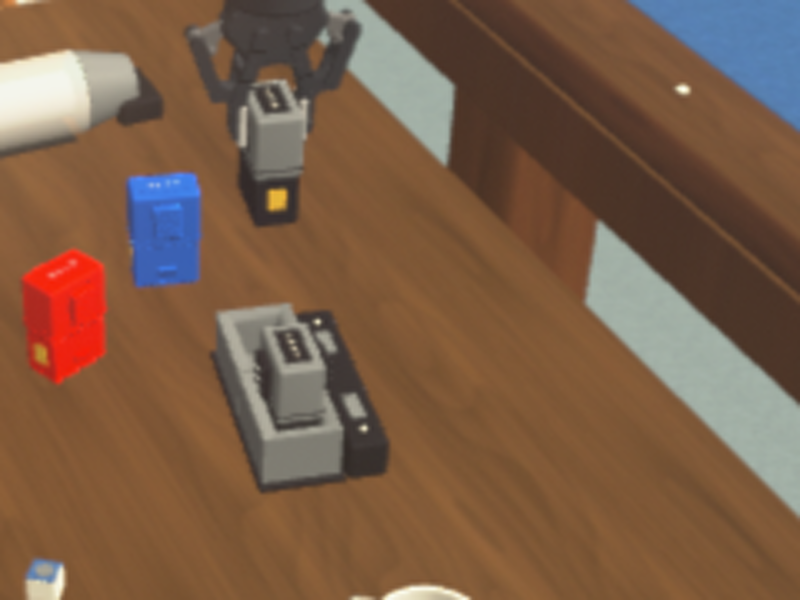

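The side picture shows the drained pack standing square in its bay (around pixel 295,375). The charged pack hangs upright in the fingers (around 273,155), well above the charger and touching nothing. Its foot is at about 0.186 m.

```bash
python3 -c "
from bench import job
print(job.sign_off())"
```

```text
the job is handed in; nothing more can be done
None
```

The job is handed in, with no verdict returned: the drained pack is seated square in the free bay with both catches out and the fingers off it, and the charged pack is held upright and still by its pinched catches, about 13 cm above the charger.

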